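# Lock a filter cartridge into the gas filter station

## Robot

A 6-joint arm with a two-finger parallel gripper is mounted at the origin on a cart in front of the work surface, level with it; the furniture and walls round the work are solid. World frame = base frame: x ahead of the robot, y to its left, z up, the work surface at z = 0. Lengths are in m, angles in rad, forces in N, time in s.
With the tool pointing down it reaches from about 0.325 to 0.775 m from the base axis. Payload 5.5 kg.
Tool frame: the origin (TCP) lies between the finger pads, 19 mm behind the fingertips; this is the grasp point; z points along the fingers, y is the line along which they close (so a half turn about z gives the same grasp; the last joint's range is limited). The gripper opens to 85 mm and grips with 20 to 120 N. Pads are 22 mm wide; open, the fingers measure 114 mm over their backs; the gripper's body (76 mm by 85 mm) begins 54 mm behind the grasp point. The pads swing forward as they close: fully open they stand 13 mm farther back than shut.
Start: joints at [-1.172, 0.091, 1.231, -0, 1.82, -0.057], TCP at [0.264, -0.539, 0.25] pointing down, gripper open.
Joint ranges: [-2.87, 2.87], [-0.86, 2.18], [0.17, 2.46], [-1.51, 4.65], [0.06, 2.69], [-2.65, 2.65]. Speed limits (rad/s): [2.57, 2.57, 3.01, 3.14, 3.14, 3.14].

## Interface

Orientations are given as a rotation vector (axis times angle).
In Python, from cell import arm gives the robot as it stands.
- The arm moves only by the tool drive_tool, never from a script. Its argument "deltas" is text: rows parted by semicolons, each of 7 numbers parted by spaces: the turn, a rotation vector about the tool's x, y, z in rad, then the shift along the tool's x, y, z in m, then the finger opening in m, from 0 to 0.0854. A call has 1 to 5 rows; each row is the pose to reach, as a shift and turn from the pose commanded when the call began, along the tool's axes at that moment; what a row does not reach only later rows make up. A row lasts 1/10 s, in which the tool goes at most 50 mm and 8.59 degrees, less where a joint would pass 70% of its speed; a pose out of reach is approached as far as the arm can. A call with a gripper value outside its range is refused whole. The fingers move at their own pace and stop on an object; "newtons" is the grip in N (left out, the last holds). Time passes only in rows, so rows that repeat a pose let the fingers close. It gives the time, the measured TCP pose, the force, the opening and the grip force at its end, in the units of the state.
- arm.get_obs(): the state, without advancing time (a new reading comes with each control period).
- arm.snapshot(name): name is "side" or "top" or "wrist"; returns the picture (480x640x3 uint8, blue, green, red); there is no depth.
- arm.camera_model(name): a dict with "mtx" (3x3 intrinsics, pixels), "dist" ([k1, k2, p1, p2, k3] as OpenCV has them; the pictures are not rectified), "rvec" (rotation vector, rad) and "tvec" (3), from world to camera coordinates, as OpenCV has them; the wrist camera has in their place "tool_from_camera" (4x4, takes a point from camera to tool coordinates, whose origin is the TCP and whose axes are the flange's). Camera axes: x right, y down, z forward; pixel columns grow to the right and rows downward; lengths in m; the calibration is good to about 2 mm. A picture is of the moment at which its call begins: read the wrist's pose just before it. camera_model takes no time and is no camera call.
- arm.finish_job(): hands the job in; it is judged then, once.
Trained networks look in the newest picture that a camera, given by its name, has taken for a name from the list of things; names that differ only in an ending like _2 or _b are one class to them, and where a whole thing is asked for, a point or a joint stands for the part that bears it (a point fixed in the world has none). Each returns a list of dicts, best first, with "score" (0 to 1); they miss things now and then, are a little off and sometimes report something else, mostly with a low value. They report only what shows in the picture. A call takes as long as a camera call.
- arm.find_in(camera, label): "extent" ([left, top, right, bottom] in pixels, round what is visible of it).
- arm.masks_of(camera, label): "mask" (480x640 bool, what is visible of it) and "extent" ([left, top, right, bottom] in pixels, round what is visible of it).
The state is a dict: "time_s": time; "joints": joint angles; "qvel": joint speeds; "tau": joint torques, N m; "tcp_pos": TCP position; "tcp_rot": TCP orientation; "ft_force": force on the tool from outside, world axes, zero at the start; "wrist_torque": the same for the moment, N m; "finger_gap": finger opening in m; "gripper_force": force on a finger pad.
Only numpy, scipy, OpenCV 4.12 (cv2) and the standard library are available. Lean on these libraries where they do the work, as an engineer would, in place of code of your own. Each camera call takes 0.05 s, during which the arm holds its last target. There are 200 camera calls.

## Task

The flow-test rig needs its gas filter back before the next unit goes on. Take the filter cartridge (blue winged cap, white pleated element) out of the aluminium tray, lower it into the filter station with its wing in line with the two white marks, push it down against the spring and turn it clockwise to the stop, so that the wing lines up with the red marks and the spring lifts it into its catch; then let go of it. Leave the red-capped blanking plug standing in the tray.

Things in the scene. Friction and masses are not known exactly. Their poses are not given: they have to be found in the camera images.
- cartridge: Filter cartridge, 94 mm tall, about 0.14 kg, upright and loose in the aluminium tray. Origin: centre of its underside, z up its axis. Body 31 mm across with white pleats (z 0 to 41 mm), neck 32 mm across (41 to 62) with two brass lugs (z 42 to 48, 10 mm wide, 45 mm over the tips, along x), blue flange 52 mm across (62 to 68), wing on top. A half turn about z makes no difference.
- wing (a point): On the cartridge's axis, 90 mm above its origin, inside its blue wing grip and a good height for the TCP. The wing is a flat bar with a white line on top, z 68 to 94 mm of the cartridge, 46 mm long along the cartridge's x (above the lugs), 14 mm thick along its y. Same axes as the cartridge.
- plug: Blanking plug, to be left alone: size, axes, lugs and winged cap like the cartridge's, but with a red cap and a plain aluminium body. Stands upright and loose in the same tray (109 x 164 mm, rim 22 mm high), about 0.1 m from the cartridge; either may be at either end.
- station: Filter station, fixed to the bench: base plate x -68 to 122, y +-56, z to 12 mm; round housing 79 mm across with a dark ring on top; copper ports at its sides (y to +-63 mm, z under 50); gauge behind (x 71 to 92 mm, top at z 96). Origin: on the housing's upright axis at bench level; x points to the gauge and along the line of the two red marks (wing direction when locked).
- ring (a point): Centre of the top of the dark bayonet ring, 82 mm above the bench; axes of the station. Bore 36 mm across; two facing notches for the lugs (14 to 18 mm wide) at the white marks, on a line 1.22 rad (70 deg) anticlockwise of the red marks' line, seen from above. The lugs enter as the cartridge's origin comes below 40 mm above the bench; misaligned, they rest on the ring there.
- follower (a joint): Sprung plate in the well that carries the cartridge: 0 m when up (cartridge origin 35 mm above the bench), grows as it is pressed; 3 N at 0, 0.5 N more per mm. At 0.011 to 0.015 (origin 24 to 20 mm; the flange lands on the ring at 20) the lugs pass under the ridge: turn 1.22 rad clockwise to the solid stop. Let go there, it lifts to 0.007 (origin 28 mm) into the catch; unlocked, to 0.

How it is judged:
By the outcome, as a careful person would: the job done as asked, in the order asked, and still so for the second after the job is handed in, with the robot touching nothing.
It also fails if it takes over 45 s, if anything falls off the work surface, if the arm or the gripper's body presses on something with over 40 N, if the wrist force passes 120 N, or if a joint passes its speed limit or range.

## Working session

There is one attempt and no reset: what is moved stays moved. The work goes in short steps, Python scripts to look and compute and a tool call to move; the robot and the scene stay as the last step left them, time stands still between calls to the robot, and variables do not carry over. Pictures are saved under pics/ and viewed, at most 10 in all, crops included, and the job is handed in when it is done.

Besides the shell and the picture viewer there is one more tool, called as name(argument=value, ...), one argument or row to a line, values as JSON. drive_tool: Moves the arm, as the interface text tells. Its arguments: {"type":"object","properties":{"deltas":{"type":"string"},"newtons":{"type":"number"}},"required":["deltas"]}

```bash
ls; mkdir -p pics; python3 - <<'E'
from cell import arm
import cv2,numpy as np
o=arm.get_obs();print(o)
for c in("top","side"):
    im=arm.snapshot(c);cv2.imwrite(f"pics/{c}0.png",im)
    m=arm.camera_model(c);print(c,m)
    for l in("cartridge","plug","station","wing"):
        print(l,[(round(d["score"],2),np.round(d["extent"])) for d in arm.find_in(c,l)])
print(arm.camera_model("wrist"))
E
```

```text
pics
{'time_s': 0.0, 'joints': array([-1.17170573e+00,  9.18670434e-02,  1.23190191e+00,  1.71452663e-05,
        1.81981341e+00, -5.67056814e-02]), 'qvel': array([-0.00102986, -0.00052815,  0.00050224, -0.00262994,  0.00102549,
        0.00067866]), 'tau': array([-1.03537377e-04, -4.58731019e+01, -4.18023992e+01, -1.62941483e-04,
        1.15616716e-02,  1.30074315e-05]), 'tcp_pos': array([ 0.2640077 , -0.53851185,  0.24883689]), 'tcp_rot': array([-3.05844759e+00, -7.09344451e-01,  5.06399925e-04]), 'ft_force': array([ 0.29953911, -0.05057968,  0.44053402]), 'wrist_torque': array([-0.00168338, -0.02802078, -0.01589835]), 'gripper_force': 0.0, 'finger_gap': 0.08537673496757162}
top {'mtx': array([[620.94751706,   0.        , 320.6286715 ],
       [  0.        , 620.94751706, 260.86780054],
       [  0.        ,   0.        ,   1.        ]]), 'dist': array([-0.16492185,  0.        ,  0.        ,  0.        ,  0.        ]), 'rvec': array([ 2.02161533, -2.18861417,  0.24239471]), 'tvec': array([0.20384886, 0.52091574, 1.07633206])}
cartridge [(0.93, array([204., 277., 233., 305.]))]
plu
[... 602 characters left out ...]
tion [(0.84, array([279., 181., 392., 253.]))]
wing [(0.62, array([237., 268., 274., 344.]))]
{'mtx': array([[358.54244775,   0.        , 318.87747418],
       [  0.        , 358.54244775, 241.55866149],
       [  0.        ,   0.        ,   1.        ]]), 'dist': array([-0.04236384,  0.        ,  0.        ,  0.        ,  0.        ]), 'tool_from_camera': array([[ 2.96311219e-04, -9.65616090e-01, -2.59972072e-01,
         6.56955807e-02],
       [ 9.99999916e-01,  3.59948631e-04, -1.97178859e-04,
        -6.70537452e-05],
       [ 2.83975670e-04, -2.59971992e-01,  9.65616116e-01,
        -1.24608164e-01],
       [ 0.00000000e+00,  0.00000000e+00,  0.00000000e+00,
         1.00000000e+00]])}
```

```bash
cat > h.py <<'E'
import cv2,numpy as np
from scipy.spatial.transform import Rotation as R
from cell import arm
def cam(c,o=None):
    """mtx, dist, world rotation of camera, camera centre"""
    m=arm.camera_model(c)
    if c=="wrist":
        o=o or arm.get_obs(); T=m["tool_from_camera"]; Q=R.from_rotvec(o["tcp_rot"]).as_matrix()
        return m["mtx"],m["dist"],Q@T[:3,:3],Q@T[:3,3]+o["tcp_pos"]
    A=cv2.Rodrigues(m["rvec"])[0]; return m["mtx"],m["dist"],A.T,-A.T@m["tvec"]
def at(C,px,z):
    """pixels -> world points on the plane of height z"""
    K,D,A,c=C; p=cv2.undistortPoints(np.float64(px).reshape(-1,1,2),K,D).reshape(-1,2)
    d=np.c_[p,np.ones(len(p))]@A.T; return c+d*((z-c[2])/d[:,2])[:,None]
def proj(C,P):
    K,D,A,c=C; return cv2.projectPoints(np.float64(P).reshape(-1,3),cv2.Rodrigues(A.T)[0],-A.T@c,K,D)[0].reshape(-1,2)
E
python3 - <<'E'
from h import *
C=cam("top")
for n,p,z in(("cart",(218,290),.075),("plug",(266,281),.075),("station",(392,232),.05)): print(n,at(C,[p],z)[0].round(3))
a=cv2.imread("pics/top0.png")[160:320,190:450]
cv2.imwrite("pics/a.png",cv2.resize(a,None,fx=3,fy=3,interpolation=2))
E
```

```text
cart [0.493 0.35  0.075]
plug [0.503 0.263 0.075]
station [0.582 0.025 0.05 ]
```

View pics/a.png

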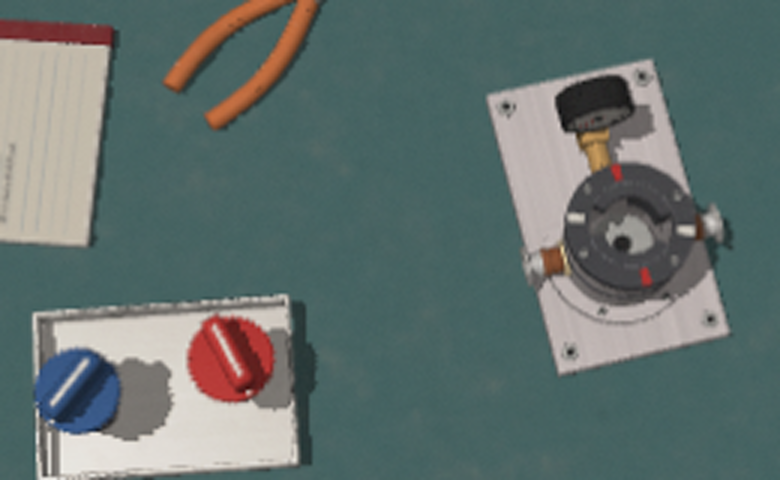

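```bash
python3 - <<'E'
from h import *
C=cam("top"); f=lambda *p:np.array(p)/3+[190,160]-0.33
w=at(C,[f(53,408),f(86,362)],.094); print(w.round(4)); d=w[1]-w[0]; print("wing mid",w.mean(0).round(4),"ang",np.degrees(np.arctan2(d[1],d[0])))
for n,p in(("red",[f(646,277),f(617,172)]),("white",[f(576,218),f(686,230)])):
    r=at(C,p,.082); d=r[1]-r[0]; print(n,r.mean(0).round(4),np.linalg.norm(d),np.degrees(np.arctan2(d[1],d[0])))
o=arm.get_obs(); Q=R.from_rotvec(o["tcp_rot"]).as_matrix(); print(Q.round(3), "x ang",np.degrees(np.arctan2(Q[1,0],Q[0,0])))
print("shift to above", Q.T@(np.array([*w.mean(0)[:2],.25])-o["tcp_pos"]))
E
```

```text
[[0.4807 0.366  0.094 ]
 [0.5066 0.3453 0.094 ]]
wing mid [0.4936 0.3556 0.094 ] ang -38.60942026261484
red [0.5677 0.0149 0.082 ] 0.06747511291919862 8.858258255799639
white [0.5678 0.0151 0.082 ] 0.0669471061778768 -100.89019404676351
[[ 0.898  0.44  -0.   ]
 [ 0.44  -0.898  0.   ]
 [-0.    -0.    -1.   ]] x ang 26.114277298062113
shift to above [ 5.99807324e-01 -7.02046815e-01 -6.01225155e-05]
```

drive_tool(
  deltas="0 0 0 0.03 -0.035 0 0.085; 0 0 0 0.06 -0.07 0 0.085; 0 0 0 0.09 -0.105 0 0.085; 0 0 0 0.12 -0.14 0 0.085; 0 0 0 0.15 -0.175 0 0.085",
)

```text
time_s: 1.0
tcp_pos: [0.3219, -0.3139, 0.25]
tcp_rot: [3.06, 0.709, 0.001]
ft_force: [1.0, 0.9, 1.1]
finger_gap: 0.0851
gripper_force: 0.0
```

drive_tool(
  deltas="0 0 0 0.03 -0.035 0 0.085; 0 0 0 0.06 -0.07 0 0.085; 0 0 0 0.09 -0.105 0 0.085; 0 0 0 0.12 -0.14 0 0.085; 0 0 0 0.15 -0.175 0 0.085",
)

```text
time_s: 1.5
tcp_pos: [0.3794, -0.0907, 0.2504]
tcp_rot: [3.06, 0.709, 0.002]
ft_force: [1.4, 0.9, 0.6]
finger_gap: 0.085
gripper_force: 0.0
```

drive_tool(
  deltas="0 0 0 0.03 -0.035 0 0.06; 0 0 0 0.06 -0.07 0 0.06; 0 0 0 0.09 -0.105 0 0.06; 0 0 0 0.12 -0.14 0 0.06; 0 0 0 0.15 -0.175 0 0.06",
)

```text
time_s: 2.0
tcp_pos: [0.4371, 0.1328, 0.2504]
tcp_rot: [3.06, 0.71, 0.002]
ft_force: [1.0, -0.3, 0.4]
finger_gap: 0.0597
gripper_force: 0.0
```

drive_tool(
  deltas="0 0 -0.14 0.03 -0.035 0 0.05; 0 0 -0.28 0.06 -0.07 0 0.05; 0 0 -0.42 0.09 -0.105 0 0.05; 0 0 -0.56 0.12 -0.14 0 0.05; 0 0 -0.7 0.15 -0.175 0 0.05",
)

```text
time_s: 2.5
tcp_pos: [0.4949, 0.3559, 0.2501]
tcp_rot: [2.626, 1.724, 0.001]
ft_force: [0.8, 0.2, -0.7]
finger_gap: 0.0501
gripper_force: 0.0
```

drive_tool(
  deltas="0 0 -0.14 0 0 0 0.05; 0 0 -0.28 0 0 0 0.05; 0 0 -0.42 0 0 0 0.05; 0 0 -0.56 0 0 0 0.05; 0 0 -0.7 0 0 0 0.05",
)

```text
time_s: 3.0
tcp_pos: [0.4947, 0.354, 0.2499]
tcp_rot: [-1.876, -2.52, 0.0]
ft_force: [1.0, -0.4, 0.4]
finger_gap: 0.0501
gripper_force: 0.0
```

drive_tool(
  deltas="0 0 -0.14 0 0 0 0.05; 0 0 -0.28 0 0 0 0.05; 0 0 -0.42 0 0 0 0.05; 0 0 -0.56 0 0 0 0.05; 0 0 -0.61 0 0 0 0.05",
)

```text
time_s: 3.5
tcp_pos: [0.4947, 0.3539, 0.25]
tcp_rot: [1.035, 2.966, 0.0]
ft_force: [-0.2, -0.5, 0.1]
finger_gap: 0.05
gripper_force: 0.0
```

```bash
python3 - <<'E'
from h import *
o=arm.get_obs(); im=arm.snapshot("wrist"); cv2.imwrite("pics/w1.png",im); C=cam("wrist",o)
for l in("wing","cartridge"): print(l,[(round(d["score"],2),d["extent"]) for d in arm.find_in("wrist",l)])
print(proj(C,[[.4936,.3556,.094],o["tcp_pos"]*[1,1,0]+[0,0,.094]]).round(1))
E
```

```text
wing [(0.86, [292.2, 194.8, 350.1, 257.9])]
cartridge [(0.69, [292.1, 194.0, 357.2, 258.7])]
[[319.5 227.5]
 [318.7 229.8]]
```

View pics/w1.png

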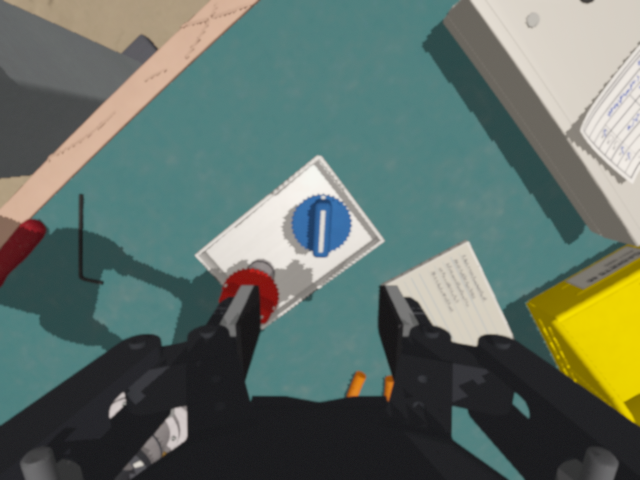

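```bash
python3 - <<'E'
from h import *
o=arm.get_obs(); C=cam("wrist",o); im=cv2.imread("pics/w1.png").astype(int)
s=im[190:262,300:345]; hsv=cv2.cvtColor(s.astype(np.uint8),cv2.COLOR_BGR2HSV)
m=((hsv[...,1]<110)&(hsv[...,2]>130)).astype(np.uint8)
n,L,S,ce=cv2.connectedComponentsWithStats(m)
print([(S[i].tolist(),ce[i].round(1).tolist()) for i in range(1,n) if S[i,4]>5])
i=min((i for i in range(1,n) if S[i,4]>30),key=lambda i:np.hypot(*(ce[i]-[21,38])))
y,x=np.where(L==i); p=np.c_[x+300,y+190].astype(float)
w=at(C,p,.094); e=w[:,:2]; c=e.mean(0); u=np.linalg.svd(e-c)[2][0]; t=(e-c)@u; c=c+u*(t.max()+t.min())/2
print("centre",c,"len",np.ptp(t),"ang",np.degrees(np.arctan2(u[1],u[0])))
Q=R.from_rotvec(o["tcp_rot"]).as_matrix(); print("shift",Q.T@(np.array([*c,.09])-o["tcp_pos"]),"toolx",np.degrees(np.arctan2(Q[1,0],Q[0,0])))
E
```

```text
[([0, 0, 45, 16, 436], [22.6, 4.8]), ([18, 20, 9, 44, 287], [21.5, 41.0]), ([0, 50, 45, 22, 533], [23.2, 64.6])]
centre [0.49735067 0.35460649] len 0.03571031320241809 ang -41.73865662476355
shift [-0.00158982  0.00218642  0.16002046] toolx 141.20418093040374
```

```bash
python3 - <<'E'
from h import *
o=arm.get_obs(); C=cam("wrist",o); im=cv2.imread("pics/w1.png")
h=cv2.cvtColor(im,cv2.COLOR_BGR2HSV); m=((h[...,0]>98)&(h[...,0]<125)&(h[...,1]>130)).astype(np.uint8); m[:185]=0;m[265:]=0;m[:,:285]=0;m[:,360:]=0
print(m.sum())
p=max(cv2.findContours(m,0,1)[0],key=cv2.contourArea).reshape(-1,2).astype(float); print(p.min(0),p.max(0))
# flange rim: fit circle at z=.068 to contour away from wing's far tip
from scipy.optimize import least_squares
w=at(C,p,.068)[:,:2]
r=least_squares(lambda v:np.hypot(*(w-v[:2]).T)-.026,[.495,.355],loss="soft_l1",f_scale=.0007); print("flange",r.x,"med",np.median(abs(r.fun)))
Q=R.from_rotvec(o["tcp_rot"]).as_matrix(); print("shift",Q.T@(np.array([*r.x,.09])-o["tcp_pos"]))
E
```

```text
2189
[293. 196.] [349. 255.]
flange [0.4977648  0.35397387] med 0.0013584623719050722
shift [-0.00230895  0.00195283  0.16002045]
```

drive_tool(
  deltas="0 0 0.02 -0.002 0.002 0.045 0.05; 0 0 0.02 -0.002 0.002 0.09 0.05; 0 0 0.02 -0.002 0.002 0.13 0.05; 0 0 0.02 -0.002 0.002 0.157 0.05; 0 0 0.02 -0.002 0.002 0.157 0.05",
  newtons=30,
)

```text
time_s: 4.15
tcp_pos: [0.496, 0.3533, 0.0889]
tcp_rot: [-1.072, -2.949, 0.007]
ft_force: [0.1, 0.3, 0.5]
finger_gap: 0.05
gripper_force: 0.0
```

drive_tool(
  deltas="0 0 0 0 0 0 0.0; 0 0 0 0 0 0 0.0; 0 0 0 0 0 0 0.0; 0 0 0 0 0 0 0.0; 0 0 0 0 0 0 0.0",
  newtons=60,
)

```text
time_s: 4.65
tcp_pos: [0.4985, 0.3546, 0.0956]
tcp_rot: [1.071, 2.951, 0.004]
ft_force: [0.6, -1.1, 5.6]
finger_gap: 0.0126
gripper_force: 59.8
```

drive_tool(
  deltas="0 0 0 0 0 -0.03 0.0; 0 0 0 0 0 -0.065 0.0; 0 0 0 0 0 -0.1 0.0; 0 0 0 0 0 -0.13 0.0; 0 0 0 0 0 -0.13 0.0",
)

```text
time_s: 5.15
tcp_pos: [0.4989, 0.3551, 0.2296]
tcp_rot: [1.069, 2.948, 0.012]
ft_force: [0.3, -1.1, -0.6]
finger_gap: 0.0125
gripper_force: 59.0
```

```bash
python3 - <<'E'
from h import *
for c in("wrist","side"):
    o=arm.get_obs(); cv2.imwrite(f"pics/{c}2.png",arm.snapshot(c))
    print([(round(d["score"],2),d["extent"]) for d in arm.find_in(c,"cartridge")])
print(o["tcp_pos"],o["tcp_rot"],o["ft_force"],o["wrist_torque"],o["finger_gap"],o["joints"])
print(proj(cam("side"),[o["tcp_pos"]]),proj(cam("side"),[o["tcp_pos"]-[0,0,.09]]))
a=cv2.imread("pics/wrist2.png")[150:450,170:470];b=cv2.imread("pics/side2.png")[120:320,180:400]
cv2.imwrite("pics/c.png",np.hstack([cv2.resize(a,(400,400)),cv2.resize(b,(400,400*200//220*1))[:400] if 0 else cv2.copyMakeBorder(cv2.resize(b,(400,364)),0,36,0,0,0)]))
E
```

```text
[(0.74, [259.1, 227.1, 381.2, 369.2])]
[(0.72, [225.3, 177.8, 270.2, 256.0]), (0.63, [279.0, 179.5, 396.2, 253.7])]
[0.49774967 0.35432844 0.22352387] [1.07080272e+00 2.95250108e+00 1.92759195e-03] [ 0.30320679 -0.03573313 -2.65457805] [ 0.00539836 -0.01928747 -0.0260421 ] 0.012889613933651694 [ 5.62947790e-01  1.15649820e-01  1.25122109e+00  3.39442505e-05
  1.77319383e+00 -3.11995755e-01]
[[246.91400677 182.5771555 ]] [[251.55269908 249.66393008]]
```

View pics/c.png

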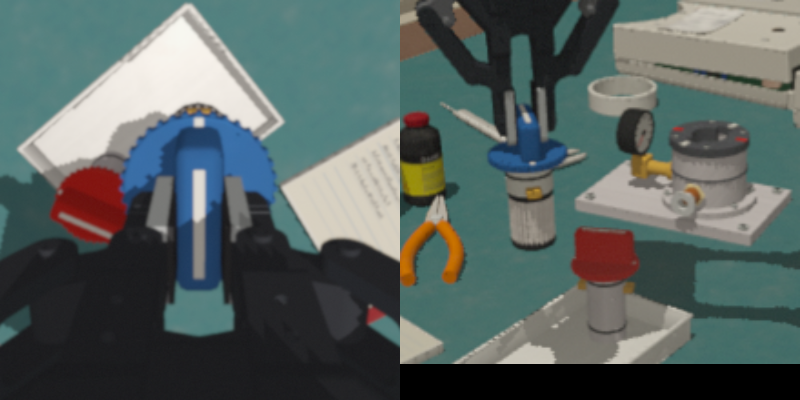

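```bash
python3 - <<'E'
from h import *
from scipy.optimize import least_squares
m=arm.camera_model("wrist"); T=m["tool_from_camera"]; C=(m["mtx"],m["dist"],T[:3,:3],T[:3,3])
im=cv2.imread("pics/wrist2.png"); h=cv2.cvtColor(im,cv2.COLOR_BGR2HSV)
s=h[265:370,308:330]; k=((s[...,1]<70)&(s[...,2]>90)).astype(np.uint8)
n,L,S,ce=cv2.connectedComponentsWithStats(k); i=1+S[1:,4].argmax(); y,x=np.where(L==i); print(S[i])
p=np.c_[x+308,y+265].astype(float); w=at(C,p,-.004)[:,:2]; c=w.mean(0); u=np.linalg.svd(w-c)[2][0]
print("line x",w[:,0].min(),w[:,0].max(),"mid",(w[:,0].min()+w[:,0].max())/2,"y",c[1],"ang",np.degrees(np.arctan(u[1]/u[0])))
b=((h[...,0]>98)&(h[...,0]<125)&(h[...,1]>130)).astype(np.uint8)
q=max(cv2.findContours(b,0,1)[0],key=cv2.contourArea).reshape(-1,2).astype(float)
q=q[(q[:,1]<285)&((q[:,0]<305)|(q[:,0]>333))]; w=at(C,q,.022)[:,:2]; r0=np.hypot(*w.T); 
for z in(.02,.022,.024):
    w=at(C,q,z)[:,:2]
    r=least_squares(lambda v:np.hypot(*(w-v[:2]).T)-.026,[0,0],loss="soft_l1",f_scale=.0007); print(z,"flange",r.x,np.median(abs(r.fun)))
E
```

```text
[  6  12  11  83 818]
line x -0.013494919524087878 0.02002713298512536 mid 0.0032661067305187405 y 0.00017944529883633627 ang -0.03340814663623432
0.02 flange [0.00247743 0.00014678] 0.0005443295030724167
0.022 flange [0.00211766 0.00014142] 0.00047672286631584085
0.024 flange [0.00175858 0.00013975] 0.0004114154555442985
```

drive_tool(
  deltas="0 0 0 -0.025 -0.023 -0.01 0; 0 0 0 -0.058 -0.054 -0.01 0; 0 0 0 -0.09 -0.084 -0.01 0; 0 0 0 -0.123 -0.115 -0.01 0; 0 0 0 -0.157 -0.147 -0.01 0",
  newtons=80,
)

```text
time_s: 5.85
tcp_pos: [0.5231, 0.1391, 0.2306]
tcp_rot: [-1.069, -2.951, 0.003]
ft_force: [0.8, -0.4, -1.7]
finger_gap: 0.0118
gripper_force: 83.3
```

drive_tool(
  deltas="0 0 0.13 -0.033 -0.031 0 0; 0 0 0.26 -0.066 -0.062 0 0; 0 0 0.4 -0.1 -0.093 0 0; 0 0 0.54 -0.13 -0.122 0 0; 0 0 0.68 -0.157 -0.147 0 0",
)

```text
time_s: 6.35
tcp_pos: [0.5493, -0.0748, 0.2305]
tcp_rot: [-2.001, -2.418, 0.003]
ft_force: [0.5, -0.3, 0.1]
finger_gap: 0.0119
gripper_force: 83.3
```

drive_tool(
  deltas="0 0 0.13 0 0 0 0; 0 0 0.26 0 0 0 0; 0 0 0.385 0 0 0 0; 0 0 0.385 0 0 0 0; 0 0 0.385 0 0 0 0",
)

```text
time_s: 6.85
tcp_pos: [0.5497, -0.0726, 0.2314]
tcp_rot: [-2.417, -2.003, 0.003]
ft_force: [0.8, -0.8, -0.7]
finger_gap: 0.0123
gripper_force: 83.3
```

```bash
python3 - <<'E'
from h import *
o=arm.get_obs(); im=arm.snapshot("wrist"); cv2.imwrite("pics/w3.png",im)
print(o["tcp_pos"],o["tcp_rot"],o["joints"],o["finger_gap"])
C=cam("wrist",o); print(proj(C,[.5677,.015,.082]), proj(C,[[.5677+.0337*np.cos(a),.015+.0337*np.sin(a),.082] for a in np.radians([8.9,188.9,79,259])]))
u,v=proj(C,[.5677,.015,.082])[0].astype(int); u,v=max(u-150,0),max(v-110,0)
print(u,v); cv2.imwrite("pics/w3c.png",cv2.resize(im[v:v+220,u:u+300],None,fx=2.6,fy=2.6,interpolation=2))
E
```

```text
[ 0.54967842 -0.07262784  0.23139168] [-2.41723321 -2.00348319  0.00260679] [-1.92720668e-01 -3.24587155e-02  1.38948873e+00 -1.08469145e-05
  1.78717122e+00 -6.07983090e-03] 0.012263880198396613
[[321.51934557 111.78731118]] [[365.76637225  95.39728583]
 [278.16152198 128.03613848]
 [321.8672665   61.73204745]
 [321.18707769 159.18495583]]
171 1
```

View pics/w3c.png

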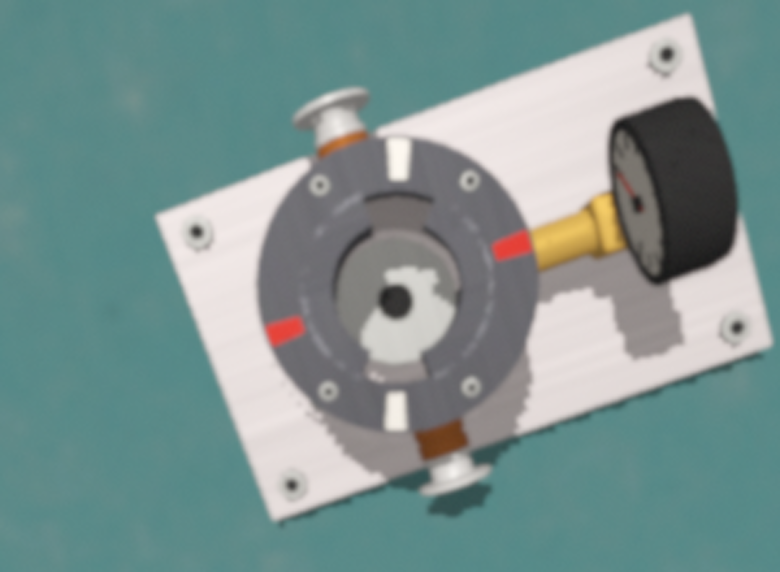

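```bash
cat >> h.py <<'E'
def seg(im,lo,hi,amin):
    h=cv2.inRange(cv2.cvtColor(im,cv2.COLOR_BGR2HSV),lo,hi); n,L,S,c=cv2.connectedComponentsWithStats(h)
    return [(c[i],S[i,4]) for i in range(1,n) if S[i,4]>=amin]
E
python3 - <<'E'
from h import *
o=arm.get_obs(); C=cam("wrist",o); f=lambda *p:(np.array(p)+.5)/2.6-.5+[171,1]
c3=cv2.imread("pics/w3c.png")
red=[c for c,a in seg(c3,(0,150,120),(8,255,255),300) if 230<c[0]<560]; print(np.round(red))
for n,p in(("red",[f(*c) for c in sorted(red,key=lambda c:c[0])]),("white",[f(397,411),f(398.5,159)])):
    r=at(C,p,.082); d=r[1]-r[0]; print(n,r.mean(0).round(4),np.linalg.norm(d).round(4),np.degrees(np.arctan2(d[1],d[0])))
Q=R.from_rotvec(o["tcp_rot"]).as_matrix(); print("toolx",np.degrees(np.arctan2(Q[1,0],Q[0,0])),"mid in tool",Q.T@(r.mean(0)-o["tcp_pos"]))
# same from top camera
im=cv2.imread("pics/top0.png")[200:270,370:430]; CT=cam("top")
red=sorted([c+[370,200] for c,a in seg(im,(0,120,100),(8,255,255),4)],key=lambda c:-c[1]); print(red)
r=at(CT,red,.082); print(r.mean(0))
E
```

```text
[[513. 246.]
 [284. 330.]]
red [0.5694 0.015  0.082 ] 0.0676 8.78964908346904
white [0.5695 0.0149 0.082 ] 0.0671 79.12680887372386
toolx 79.29322459949327 mid in tool [0.08959733 0.00339993 0.14975951]
[array([404.8125, 251.8125]), array([395.15384615, 216.76923077])]
[0.56810004 0.01518269 0.082     ]
```

drive_tool(
  deltas="0 0 0 0.03 0.0027 0 0; 0 0 0 0.06 0.0027 0 0; 0 0 0 0.088 0.0027 0.01 0; 0 0 0 0.088 0.0027 0.035 0; 0 0 0 0.088 0.0027 0.041 0",
)

```text
time_s: 7.4
tcp_pos: [0.5682, 0.0142, 0.1885]
tcp_rot: [-2.416, -2.003, 0.006]
ft_force: [-1.1, 0.1, -2.2]
finger_gap: 0.0124
gripper_force: 83.2
```

```bash
python3 - <<'E'
from h import *
im=arm.snapshot("side"); o=arm.get_obs(); cv2.imwrite("pics/s4.png",im); C=cam("side"); 
it=arm.snapshot("top"); cv2.imwrite("pics/t4.png",it)
print(o["tcp_pos"],o["tcp_rot"],o["joints"][5],o["ft_force"])
t=o["tcp_pos"]; print("tcp axis",proj(C,[t,t-[0,0,.022],t-[0,0,.09]]).round(1),"ring",proj(C,[.569,.015,.082]).round(1))
b=proj(C,[.569,.015,.1]);print("px per 10mm world x,y",proj(C,[.579,.015,.1])-b,proj(C,[.569,.025,.1])-b)
cv2.imwrite("pics/s4c.png",np.hstack([cv2.resize(im[100:270,270:400],None,fx=3,fy=3,interpolation=2),cv2.resize(it[160:330,340:470],None,fx=3,fy=3,interpolation=2)]))
E
```

```text
[0.56814603 0.01355231 0.18853275] [-2.41707558 -2.00133081  0.00673176] 0.1517235109729193 [-0.18435221  0.46690879 -1.10415821]
tcp axis [[350.2 135.9]
 [350.1 148.3]
 [349.8 185.3]] ring [[348.9 194.2]]
px per 10mm world x,y [[-4.7456722  -1.08355782]] [[-3.07645784  1.67227254]]
```

View pics/s4c.png

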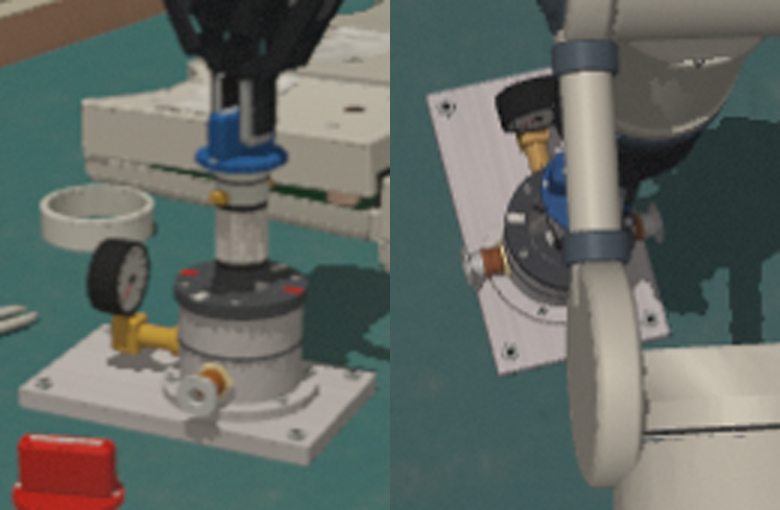

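drive_tool(
  deltas="0 0 0 0.0003 0.0005 0.008 0; 0 0 0 0.0003 0.0005 0.014 0; 0 0 0 0.0003 0.0005 0.02 0; 0 0 0 0.0003 0.0005 0.026 0; 0 0 0 0.0003 0.0005 0.03 0",
)

```text
time_s: 8.0
tcp_pos: [0.5698, 0.0132, 0.1613]
tcp_rot: [-2.422, -2.0, 0.001]
ft_force: [-0.6, 0.3, -0.7]
finger_gap: 0.012
gripper_force: 83.3
```

drive_tool(
  deltas="0 0 0 0 0 0.006 0; 0 0 0 0 0 0.012 0; 0 0 0 0 0 0.018 0; 0 0 0 0 0 0.023 0; 0 0 0 0 0 0.023 0",
)

```text
time_s: 8.5
tcp_pos: [0.5695, 0.0134, 0.1378]
tcp_rot: [-2.421, -2.0, 0.002]
ft_force: [0.3, -0.1, -1.2]
finger_gap: 0.0124
gripper_force: 83.3
```

drive_tool(
  deltas="0 0 0 0 0 0.004 0; 0 0 0 0 0 0.008 0; 0 0 0 0 0 0.012 0; 0 0 0 0 0 0.015 0; 0 0 0 0 0 0.015 0",
)

```text
time_s: 9.0
tcp_pos: [0.5701, 0.0134, 0.1243]
tcp_rot: [2.422, 2.0, 0.001]
ft_force: [-1.5, -0.4, 4.7]
finger_gap: 0.0117
gripper_force: 84.0
```

drive_tool(
  deltas="0 0 0 0 0 0.003 0; 0 0 0 0 0 0.006 0; 0 0 0 0 0 0.009 0; 0 0 0 0 0 0.009 0; 0 0 0 0 0 0.009 0",
)

```text
time_s: 9.5
tcp_pos: [0.5702, 0.0134, 0.1162]
tcp_rot: [2.421, 2.0, 0.002]
ft_force: [-3.0, -0.3, 7.2]
finger_gap: 0.0118
gripper_force: 84.6
```

```bash
python3 - <<'E'
from h import *
F=[]
for i in range(3):
    im=arm.snapshot("side"); o=arm.get_obs(); F.append(np.r_[o["ft_force"],o["tcp_pos"],o["wrist_torque"]])
print(np.mean(F,0).round(4),o["finger_gap"],o["joints"][5])
cv2.imwrite("pics/s5c.png",cv2.resize(im[120:270,270:400],None,fx=4,fy=4,interpolation=2))
E
```

```text
[-2.5384 -0.2598  7.4909  0.5702  0.0134  0.1163  0.0364  0.6076 -0.024 ] 0.011901481447067251 0.15379185972143475
```

View pics/s5c.png

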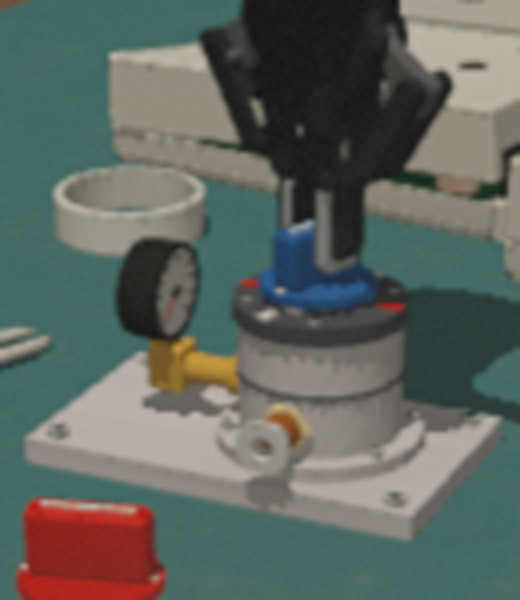

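drive_tool(
  deltas="0 0 0 0 -0.0007 0.0015 0; 0 0 0 0 -0.0007 0.0015 0; 0 0 0.08 0 -0.0007 0.0015 0; 0 0 0.16 0 -0.0007 0.0015 0; 0 0 0.24 0 -0.0007 0.0015 0",
)

```text
time_s: 10.15
tcp_pos: [0.5702, 0.0135, 0.1153]
tcp_rot: [2.645, 1.691, 0.005]
ft_force: [-1.8, 1.3, 8.6]
finger_gap: 0.0118
gripper_force: 84.7
```

drive_tool(
  deltas="0 0 0.1 0 0 0 0; 0 0 0.2 0 0 0 0; 0 0 0.3 0 0 0 0; 0 0 0.4 0 0 0 0; 0 0 0.5 0 0 0 0",
)

```text
time_s: 10.65
tcp_pos: [0.5696, 0.0138, 0.115]
tcp_rot: [2.984, 0.984, 0.003]
ft_force: [-3.0, 1.7, 8.4]
finger_gap: 0.0116
gripper_force: 84.6
```

```bash
python3 - <<'E'
from h import *
o=arm.get_obs();print({k:o[k].round(4) for k in("tcp_pos","tcp_rot","ft_force","wrist_torque","joints")}, 2*np.degrees(np.arctan2(o["tcp_rot"][1],o["tcp_rot"][0])))
E
```

```text
{'tcp_pos': array([0.5696, 0.0138, 0.115 ]), 'tcp_rot': array([2.9835e+00, 9.8390e-01, 2.9000e-03]), 'ft_force': array([-2.9768,  1.6875,  8.3687]), 'wrist_torque': array([0.1901, 0.4844, 0.0231]), 'joints': array([-3.5800e-02,  2.4000e-02,  1.5393e+00,  6.0000e-04,  1.5766e+00,
        8.9800e-01])} 36.502385731763376
```

drive_tool(
  deltas="0 0 0.1 0 -0.0008 0 0; 0 0 0.2 0 -0.0008 0 0; 0 0 0.3 0 -0.0008 0 0; 0 0 0.4 0 -0.0008 0 0; 0 0 0.47 0 -0.0008 0 0",
)

```text
time_s: 11.15
tcp_pos: [0.5692, 0.0144, 0.115]
tcp_rot: [-3.13, -0.263, -0.003]
ft_force: [-2.9, 1.8, 8.4]
finger_gap: 0.0117
gripper_force: 84.6
```

drive_tool(
  deltas="0 0 0.03 0 0 0 0; 0 0 0.05 0 0 0 0; 0 0 0.05 0 0 0 0",
)

```text
time_s: 11.45
tcp_pos: [0.5692, 0.0145, 0.1151]
tcp_rot: [-3.136, -0.19, -0.003]
ft_force: [-2.7, 1.5, 8.5]
finger_gap: 0.0122
gripper_force: 84.7
```

```bash
python3 - <<'E'
from h import *
o=arm.get_obs();print({k:o[k].round(4) for k in("tcp_pos","tcp_rot","ft_force","wrist_torque","joints")}, 2*np.degrees(np.arctan2(o["tcp_rot"][1],o["tcp_rot"][0])))
E
```

```text
{'tcp_pos': array([0.5692, 0.0145, 0.1151]), 'tcp_rot': array([-3.1356, -0.1901, -0.0033]), 'ft_force': array([-2.6668,  1.5452,  8.5018]), 'wrist_torque': array([0.1404, 0.4475, 0.2905]), 'joints': array([-3.4600e-02,  2.2700e-02,  1.5405e+00,  4.0000e-04,  1.5764e+00,
        1.4151e+00])} -353.0622461775653
```

drive_tool(
  deltas="0 0 0.04 0 0 0 0; 0 0 0.04 0 0 0 0",
)

```text
time_s: 11.65
tcp_pos: [0.5692, 0.0145, 0.115]
tcp_rot: [-3.139, -0.129, -0.003]
ft_force: [-2.8, 1.0, 7.9]
finger_gap: 0.0118
gripper_force: 85.2
```

```bash
python3 - <<'E'
from h import *
o=arm.get_obs();print({k:o[k].round(4) for k in("tcp_pos","tcp_rot","ft_force","wrist_torque")}, 2*np.degrees(np.arctan2(o["tcp_rot"][1],o["tcp_rot"][0])))
E
```

```text
{'tcp_pos': array([0.5692, 0.0145, 0.115 ]), 'tcp_rot': array([-3.1389, -0.1285, -0.0033]), 'ft_force': array([-2.8084,  0.9847,  7.9166]), 'wrist_torque': array([0.0078, 0.4629, 0.9121])} -355.3108766201776
```

drive_tool(
  deltas="0 0 -0.05 0 0 0 0; 0 0 -0.05 0 0 0 0.035; 0 0 -0.05 0 0 0 0.035; 0 0 -0.05 0 0 0 0.035; 0 0 -0.05 0 0 0 0.035",
)

```text
time_s: 12.15
tcp_pos: [0.5691, 0.014, 0.1138]
tcp_rot: [3.135, 0.205, 0.002]
ft_force: [0.8, -1.0, 4.8]
finger_gap: 0.0351
gripper_force: 2.2
```

drive_tool(
  deltas="0 0 0 0 0 0 0.045; 0 0 0 0 0 -0.02 0.045; 0 0 0 0 0 -0.05 0.045; 0 0 0 0 0 -0.09 0.045; 0 0 0 0 0 -0.13 0.045",
)

```text
time_s: 12.65
tcp_pos: [0.568, 0.0143, 0.2431]
tcp_rot: [-3.134, -0.205, 0.005]
ft_force: [0.7, -0.6, 1.1]
finger_gap: 0.0451
gripper_force: 0.0
```

drive_tool(
  deltas="0 0 0 -0.04 0 0 0.045; 0 0 0 -0.06 0 0 0.045; 0 0 0 -0.06 0 0 0.045",
)

```text
time_s: 12.95
tcp_pos: [0.5079, 0.0062, 0.2436]
tcp_rot: [-3.135, -0.205, 0.001]
ft_force: [0.6, -0.1, 0.0]
finger_gap: 0.0451
gripper_force: 0.0
```

```bash
python3 - <<'E'
from h import *
o=arm.get_obs(); im=arm.snapshot("wrist"); C=cam("wrist",o); s=arm.snapshot("side"); cv2.imwrite("pics/w6.png",im); cv2.imwrite("pics/s6.png",s)
print(o["tcp_pos"],o["finger_gap"],o["ft_force"])
u,v=proj(C,[.5692,.015,.12])[0].astype(int); print(u,v); v=max(v,75);u=max(u,65)
cv2.imwrite("pics/s6c.png",np.hstack([cv2.resize(s[120:270,270:400],None,fx=3,fy=3,interpolation=2),cv2.resize(im[v-75:v+75,u-65:u+65],(390,450),interpolation=2)]))
print(proj(cam("side"),[[.5692,.015,.122],[.5692,.015,.129]]))
E
```

```text
[0.50787637 0.00619094 0.24356717] 0.04513218237038894 [ 0.62427412 -0.07428776  0.03627199]
317 150
[[348.95936374 172.89936993]
 [348.9858542  169.10605881]]
```

View pics/s6c.png

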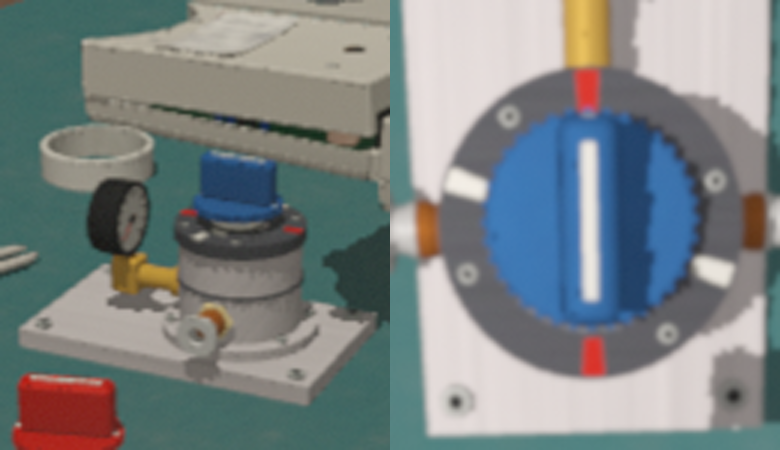

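The wing lies on the line of the red marks (crop 587,88 and 593,355). Its top in the side view is at row ≈172.7, against 172.9 expected for the caught height of 28 mm, so it is in the catch. The gripper is clear and the red plug is still standing.

```bash
python3 -c "
from cell import arm
print(arm.finish_job())"
```

```text
the job is handed in; nothing more can be done
None
```

The filter cartridge is locked in the station: its wing is in line with the red marks, the spring has lifted it into the catch and the gripper has let go; the blanking plug still stands in the tray, and the job was handed in at about 13 s.

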